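# Probe the warm chamber through its guide port

## Task

Take the black plug out of the chamber's port and leave it in the round steel dish. Then lift the temperature probe from its stand and lower its rod upright through the open port until about half of the rod is below the port's mouth, without ever touching the chamber with the probe. Finish while still holding it there, still and centred in the port, and leave everything else where it stands.

Things in the scene. Friction and masses are not known exactly. Their poses are not given: they have to be found in the camera images.
- chamber: Warm chamber: a white metal box with an aluminium lid, 130 (x) x 170 (y) x 80 mm high, fixed to the bench, turned at random about the vertical. Origin at the centre of its underside. On the lid, 30 mm off its centre towards the box's own +y, stands a steel collar (52 mm across, 12 mm high), the guide port; shallow dark slots mark the other half of the lid.
- port (a point): Centre of the guide port's mouth, level with the collar's top, 92 mm above the bench. The round bore is vertical, 26 mm across through the collar (28 mm in the lid), 22 mm long; under it the chamber is hollow, its floor about 85 mm below the mouth. At the start the plug stands in it.
- plug_center (a point): Centre (half-way up) of the loose black plastic plug, about 50 g, 58 mm high: a foot 20 mm across and 12 mm high (inside the bore at the start), a flange 44 mm across and 8 mm high (resting on the collar), and on top a round knob 24 mm across and 38 mm high to grip; the knob runs from 9 mm below this point to 29 mm above it, the foot ends 29 mm below it.
- probe_grip (a point): Centre of the grip of the loose temperature probe (about 80 g, round, 156 mm long, upright in its stand at the start): a steel rod 8 mm across and 92 mm long at the bottom, a steel collar 28 mm across and 6 mm high, a grey grip 22 mm across and 52 mm high, a black cap 26 mm across and 6 mm high. This point is the middle of the grey grip, 124 mm above the tip. z runs up along the probe.
- probe_mid (a point): Middle of the probe's steel rod, 46 mm above the tip and 78 mm below the middle of the grip.
- probe_tip (a point): Lower end (tip) of the probe's steel rod.
- probe_stand: White plastic stand holding the probe, fixed: base 90 x 90 mm, four thin posts, top plate 60 x 60 mm with a 14 mm hole in its middle; 105 mm high. The probe's collar rests on the top plate, its rod hangs in the hole. Origin at the centre of the underside.
- rod_stand: Second stand, the same as the probe's, fixed; it holds a glass stirring rod and is not needed. Origin at the centre of the underside.
- glass_rod: Bystander: glass stirring rod, 7 mm across, with a thin rubber ring and a 20 mm ball head, 142 mm long, upright in the second stand. Origin at its lower end.
- dish: The round steel dish, empty, loose (0.35 kg): 116 mm across at the rim, 22 mm high, wall 3 mm, flat floor 4 mm thick. Origin at the centre of the underside.
- tray: Square white plastic tray, fixed, 95 x 95 mm, 22 mm high, with the slide box in it; not for the plug. Origin at the centre of the underside.
- slide_box: Bystander: grey slide box 80 x 34 x 30 mm in the square tray. Origin at the centre of the underside.
- reagent: Bystander: amber glass bottle 52 mm across, 110 mm high, beyond the chamber. Origin at the centre of the underside.
- jar: Bystander: round jar with a broad white label and white lid, 56 mm across, 70 mm high, beyond the chamber. Origin at the centre of the underside.
- objective: Bystander: steel microscope objective 32 mm across, 45 mm high, standing near the robot. Origin at the centre of the underside.
- petri: Bystander: covered glass culture dish 94 mm across, 15 mm high, near the robot. Origin at the centre of the underside.
- timer: Bystander: white bench timer 50 x 65 x 22 mm lying flat beyond the chamber. Origin at the centre of the underside.
- plug: The same black plug; origin at the centre of the underside of its foot.
- probe: The same temperature probe; origin at its tip, z up along the rod.
Things that resemble listed ones, but are neither listed nor needed, are in the scene too. What is shaped like the probe but blue or yellow is not meant.

How it is judged:
By the outcome, as a careful person would: the job done as asked, in the order asked, and still so for the second after the job is handed in, while the arm keeps its last pose, push and grip.
It also fails if it takes over 72 s, if anything falls off the work surface, if the arm or the gripper's body presses on something with over 40 N, if the wrist force passes 120 N, or if a joint passes its speed limit or range.

## Robot

A 6-joint arm with a two-finger parallel gripper is mounted at the origin on the work surface. World frame = base frame: x ahead of the robot, y to its left, z up, the work surface at z = 0. Lengths are in mm, angles in degrees, forces in N, time in s.
With the tool pointing down it reaches from about 300 to 850 mm from the base axis. Payload 4.2 kg.
Tool frame: the origin (TCP) lies at the very end of the fingers, on their centre line; the grasp point (between the pads) lies 19 mm behind it; z points along the fingers, y is the direction in which the jaws open and shut (so a half turn about z gives the same grasp; the last joint's range is limited). The gripper opens to 91 mm and grips with 3 to 60 N. Pads are 32 mm wide; open, the fingers measure 118 mm over their backs; the gripper's body (76 mm by 178 mm) begins 60 mm behind the grasp point.
Start: joints at [67.781, 18.312, 89.639, -0, 72.044, -1.146], TCP at [206.752, 536.56, 213.976] pointing down, gripper open.
Joint ranges: [-177.97, 177.97], [-48.28, 115.42], [12.27, 149.76], [-77.06, 257.06], [2.81, 150.46], [-146.56, 146.56]. Speed limits (degrees/s): [147.25, 147.25, 180, 180, 180, 180].

## Interface

Orientations are given as [roll, pitch, yaw] about the fixed x, y, z axes, in that order (R = Rz(yaw) Ry(pitch) Rx(roll)).
In Python, from bench import env, grab_frame, hand_in, telemetry gives the robot as it stands. Calls block until the motion is done:
- env.reach(position, orientation): joint-space move of the TCP to a pose.
- env.move_straight(position, rotation=None, v=150, stop_force=None): straight line of the TCP; rotation=None keeps the orientation; v is the mean speed in mm/s. With stop_force (N) it stops when the force on the tool has changed by that much, and returns True; else False.
- env.goto_joints(angles): joint-space move.
- env.open_gripper() and env.grasp(strength=None): open the fingers fully, or close them until they stop; strength is the grip in N (None keeps the last).
- env.dwell(seconds).
- env.inverse_kinematics(position, orientation): joint angles nearest the present ones, or None.
- grab_frame(name): name is "side" or "top"; returns a dict with "frame" (420x560x3 uint8, red, green, blue), "range_z" (420x560 float32, mm along the optical axis (not along the pixel's ray), 0 where there is no reading), "mtx" (3x3 intrinsics, pixels), "k1" (the pictures are not rectified: a ray, as slopes to the right and down, at radius r is drawn at 1 + k1 r^2 times it, then the intrinsics apply), "view" (4x4, takes a point from world to camera coordinates). Camera axes: x right, y up, looking along -z (the intrinsics and any distortion apply to the point x, -y, -z); pixel columns grow to the right and rows downward; lengths in mm; the calibration is good to about 2 mm. A picture is of the moment at which its call begins.
A pose or a line that the arm cannot do raises env.MotionError and nothing moves.
- hand_in(): hands the job in, once; it reports no verdict.
Readings, each from a call of its own:
- telemetry.get_time_s(): time.
- telemetry.get_joint_pos(): joint angles.
- telemetry.get_dq(): joint speeds.
- telemetry.get_joint_efforts(): joint torques, N m.
- telemetry.get_position(): TCP position.
- telemetry.get_eef_rot(): TCP orientation.
- telemetry.get_wrist_force(): force on the tool from outside, world axes, zero at the start.
- telemetry.get_moment(): the same for the moment, N m.
- telemetry.get_grip_width(): finger opening in mm.
Only numpy, scipy, OpenCV 4.12 (cv2) and the standard library are available. Lean on these libraries where they do the work, as an engineer would, in place of code of your own. Each camera call takes 0.05 s, during which the arm holds its last target.

## Working session

There is one attempt and no reset: what is moved stays moved. The work goes in short steps, each a Python script; the robot and the scene stay as the last script left them, time stands still between calls to the robot, and variables do not carry over. Pictures are saved under pics/ and viewed, and the job is handed in when it is done.

```bash
ls; mkdir -p pics; python3 - <<'E'
from bench import grab_frame,telemetry
import cv2,numpy as np
for n in("side","top"):
    f=grab_frame(n); cv2.imwrite(f"pics/{n}0.png",f["frame"][:,:,::-1]); np.savez(f"{n}0.npz",**f)
    print(n,f["mtx"].round(2).tolist(),f["k1"],np.array(f["view"]).round(3).tolist(),(f["range_z"]>0).mean())
print(telemetry.get_time_s(),telemetry.get_eef_rot())
E
```

```text
pics
side [[497.26, 0.0, 274.08], [0.0, 497.26, 208.01], [0.0, 0.0, 1.0]] -0.18170949693230026 [[0.998, -0.06, 0.012, -511.547], [0.025, 0.575, 0.818, -86.353], [-0.056, -0.816, 0.576, -1058.55], [0.0, 0.0, 0.0, 1.0]] 0.9961309523809524
top [[462.17, 0.0, 274.97], [0.0, 462.17, 213.92], [0.0, 0.0, 1.0]] -0.12373114261680952 [[-0.003, -1.0, -0.012, 10.098], [0.999, -0.004, 0.042, -511.837], [-0.042, -0.011, 0.999, -1225.726], [0.0, 0.0, 0.0, 1.0]] 0.9961054421768708
0.1 [-1.79908717e+02 -1.07291817e-03  1.58928237e+02]
```

View pics/side0.png

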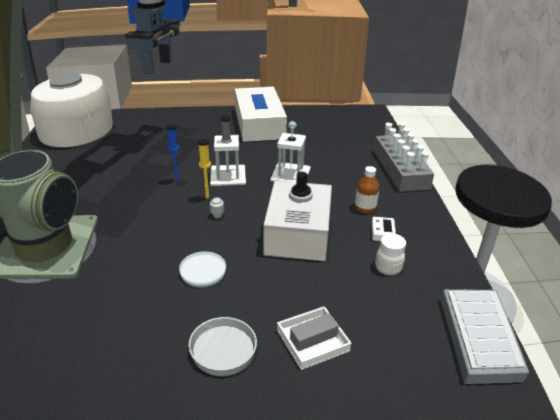

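View pics/top0.png

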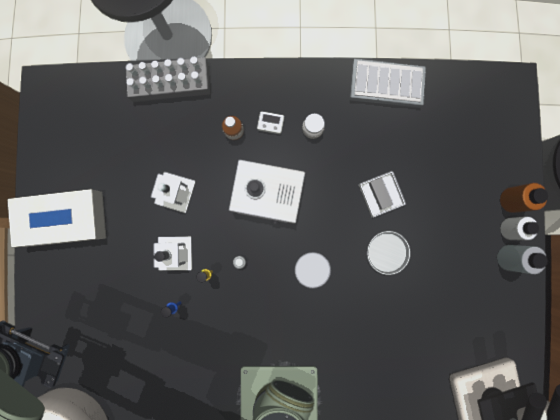

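The side view shows the grey-gripped, black-capped probe in the stand at (227,150). The lookalikes are blue at (173,150) and yellow at (205,165). The glass rod is at (291,150), the plug at (302,185), the round dish at (223,346) and the square tray with box at (313,337). I'll enlarge these to confirm.

```bash
cat > h.py <<'E'
import numpy as np,cv2
def load(n): return dict(np.load(n+".npz"))
def proj(f,P):
    P=np.atleast_2d(np.asarray(P,float)); V=np.asarray(f["view"])
    c=P@V[:3,:3].T+V[:3,3]; s=np.c_[c[:,0]/-c[:,2],-c[:,1]/-c[:,2]]
    s=s*(1+float(f["k1"])*(s**2).sum(1,keepdims=True)); M=f["mtx"]
    return s*[M[0,0],M[1,1]]+[M[0,2],M[1,2]]
def ray(f,uv):
    uv=np.atleast_2d(np.asarray(uv,float))
    k=np.array([float(f["k1"]),0,0,0,0])
    s=cv2.undistortPoints(uv.reshape(-1,1,2),np.asarray(f["mtx"],float),k).reshape(-1,2)
    V=np.asarray(f["view"]);R=V[:3,:3]
    d=np.c_[s[:,0],-s[:,1],-np.ones(len(s))]@R
    return -R.T@V[:3,3],d      # d has unit optical depth
def plane(f,uv,z):
    o,d=ray(f,uv); return o+d*((z-o[2])/d[:,2])[:,None]
def cloud(f,uv):
    uv=np.atleast_2d(uv); o,d=ray(f,uv); q=np.asarray(uv).astype(int)
    return o+d*f["range_z"][q[:,1],q[:,0]][:,None]
def crop(f,x0,y0,x1,y1,s,name):
    c=f["frame"][y0:y1,x0:x1,::-1]; cv2.imwrite(name,cv2.resize(c,None,fx=s,fy=s,interpolation=cv2.INTER_CUBIC))
E
python3 - <<'E'
from h import *
s=load("side0");t=load("top0")
crop(s,160,105,340,260,4.4,"pics/s_crop.png")
crop(t,140,150,320,285,4.4,"pics/t_crop.png")
# dense clouds
for n,f in(("side",s),("top",t)):
    vv,uu=np.mgrid[0:420,0:560]; uv=np.c_[uu.ravel(),vv.ravel()]
    C=cloud(f,uv); ok=f["range_z"].ravel()>0
    np.save(n+"C.npy",np.where(ok[:,None],C,np.nan).reshape(420,560,3))
    for p in [(227,145),(303,180),(223,346)] if n=="side" else [(160,255),(180,190),(255,187),(388,253),(285,195),(330,235)]:
        print(n,p,np.load(n+"C.npy")[p[1],p[0]].round(1))
E
```

```text
side (227, 145) [409.4 257.5 103.7]
side (303, 180) [575.5  47.3 127.5]
side (223, 346) [ 406.9 -288.     4.7]
top (160, 255) [409.5 277.7 167. ]
top (180, 190) [577.9 265.8   6.5]
top (255, 187) [571.6  54.8 137.9]
top (388, 253) [ 405.7 -295.6    5.4]
top (285, 195) [556.9 -18.   79.1]
top (330, 235) [ 454.9 -140.    -3.5]
```

View pics/s_crop.png

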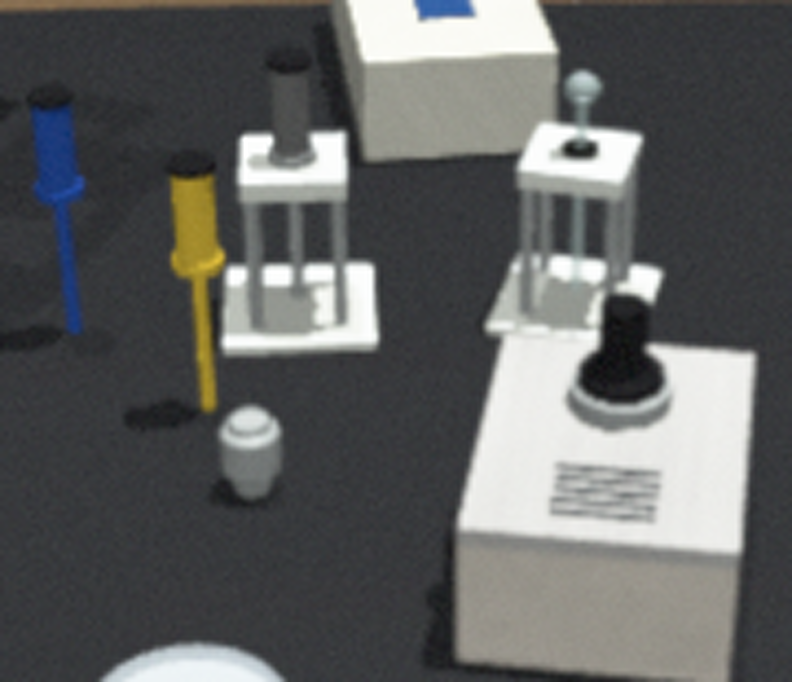

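View pics/t_crop.png

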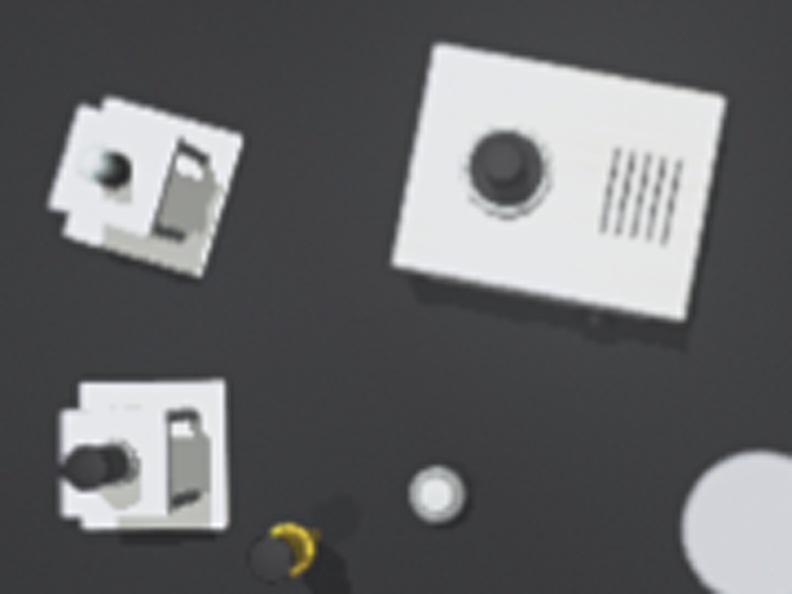

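The crops confirm the choice: grey grip with black cap, seated in a white stand, is the probe (side (227,150), top ~(160,255)). The yellow one at top (207,273) and the blue one at (172,308) don't fit. The plug is the black knob on the collar at top (255,187). The round dish at top (388,253) is the target; the square tray at (382,194) isn't. Next I'll measure.

```bash
python3 - <<'E'
from h import *
s=load("side0");t=load("top0"); T=np.load("topC.npy"); S=np.load("sideC.npy")
def box(C,x,y,r,z0,z1): return (abs(C[...,0]-x)<r)&(abs(C[...,1]-y)<r)&(C[...,2]>z0)&(C[...,2]<z1)
def circ(f,m,z,nm):
    m=m.astype(np.uint8); cs,_=cv2.findContours(m,cv2.RETR_EXTERNAL,cv2.CHAIN_APPROX_NONE)
    c=max(cs,key=cv2.contourArea).reshape(-1,2).astype(float)
    P=plane(f,c,z)[:,:2].astype(np.float32); (cx,cy),r=cv2.minEnclosingCircle(P); e=cv2.fitEllipse(P)
    ctr=plane(f,[[m.nonzero()[1].mean(),m.nonzero()[0].mean()]],z)[0]
    print(nm,"mec",round(cx,1),round(cy,1),round(r,1),"ell",np.round(e[0],1),np.round(e[1],1),"cen",ctr.round(1))
for nm,f,C in(("top",t,T),("side",s,S)):
    circ(f,box(C,409,270,40,160,180),169,nm+" cap top")
    circ(f,box(C,573,52,40,133,150),138,nm+" knob top")
    m=box(C,573,52,60,20,200)&(f["frame"].max(2)<90)
    circ(f,m,100,nm+" plug dark")
    m=box(C,406,-290,80,8,35); circ(f,m,22,nm+" dish rim")
    z=C[m][:,2]; print(" dish z",np.nanpercentile(z,[5,50,95]).round(1))
    m=box(C,409,265,40,97,112); circ(f,m,105,nm+" stand plate")
    m=box(C,560,20,120,70,90)&(f["frame"].min(2)>140)
    cs,_=cv2.findContours(m.astype(np.uint8),0,1); c=max(cs,key=cv2.contourArea).reshape(-1,2)
    print(nm,"lid",cv2.minAreaRect(plane(f,c,80)[:,:2].astype(np.float32)))
    # yellow / blue
    F=f["frame"].astype(int)
    for q,m in(("yel",(F[...,0]-F[...,2]>70)&(F[...,1]-F[...,2]>40)),("blue",(F[...,2]-F[...,0]>70))):
        k=m&(C[...,0]<400)&(C[...,1]>100)&(C[...,2]>10)&(C[...,2]<200)&(C[...,0]>150); p=C[k]; print(nm,q,len(p),np.nanmedian(p,0).round(1),np.nanmin(p,0).round(0),np.nanmax(p,0).round(0))
E
```

```text
top cap top mec 407.5 279.1 12.3 ell [407.5 279. ] [22.  23.8] cen [407.4 279.  169. ]
top knob top mec 574.8 59.1 11.6 ell [574.8  59.1] [21.  21.7] cen [574.8  59.1 138. ]
top plug dark mec 572.4 58.2 19.2 ell [573.   57.7] [34.5 36.6] cen [573.   57.7 100. ]
top dish rim mec 407.6 -292.6 58.1 ell [ 407.9 -292.8] [112.5 114. ] cen [ 406.1 -302.3   22. ]
 dish z [ 8.4 18.4 24.5]
top stand plate mec 406.6 277.6 40.0 ell [407.3 277.3] [64.5 66.2] cen [408.  273.3 105. ]
top lid ((568.9194946289062, 28.81708526611328), (167.59451293945312, 130.41360473632812), 79.08460235595703)
top yel 42 [365.9 174.1  99.8] [347. 169.  92.] [372. 189. 157.]
top blue 34 [281.9 259.8  99.5] [263. 255.  94.] [286. 279. 126.]
side cap top mec 406.7 270.0 19.3 ell [407.  271.2] [25.7 37.1] cen [407.1 271.3 169. ]
side knob top mec 574.0 49.4 14.9 ell [573.   50.7] [22.5 27.2] cen [572.9  50.7 138. ]
side plug dark mec 575.6 76.7 50.0 ell [575.2  70.7] [ 35.3 105.8] cen [575.1  69.7 100. ]
side dish rim mec 406.3 -297.8 62.4 ell [ 406.9 -296.8] [113.8 122.2] cen [ 406.3 -292.8   22. ]
 dish z [ 8.9 17.5 23. ]
side stand plate mec 407.8 269.0 43.3 ell [407.1 267.8] [69.2 74.3] cen [407.5 265.2 105. ]
side lid ((566.8565063476562, 25.516395568847656), (171.61488342285156, 127.9068603515625), 78.95477294921875)
side yel 331 [357.1 175.  110.8] [211. 163.  10.] [ 371. 1557.  183.]
side blue 273 [272.9 261.  115.5] [151. 249.  11.] [ 286. 1220.  200.]
```

```bash
cat > ov.py <<'E'
from h import *
def overlay(f,circs,box,s,name):
    x0,y0,x1,y1=box
    im=cv2.resize(f["frame"][y0:y1,x0:x1,::-1],None,fx=s,fy=s,interpolation=cv2.INTER_CUBIC)
    a=np.linspace(0,2*np.pi,60)
    for (x,y,z,r,col) in circs:
        p=proj(f,np.c_[x+r*np.cos(a),y+r*np.sin(a),0*a+z])
        cv2.polylines(im,[(((p-[x0,y0]+.5)*s)).astype(np.int32)],True,col,1)
    cv2.imwrite(name,im)
E
python3 - <<'E'
from ov import *
s=load("side0");t=load("top0")
G=(0,255,0);R=(0,0,255)
A=[(574.8,59,138,12,G),(574.8,59,92,26,G),(573,54,138,12,R),(573,54,92,26,R)]
B=[(407.5,279,169,13,G),(407.5,279,111,14,G),(407,274,169,13,R),(407,274,111,14,R)]
for n,f,b1,b2 in(("s",s,(270,160,340,220),(200,105,260,165)),("t",t,(220,160,290,220),(130,225,200,285))):
    overlay(f,A,b1,6,"a.png");overlay(f,B,b2,6,"b.png")
    a,b=cv2.imread("a.png"),cv2.imread("b.png"); cv2.imwrite(f"pics/ov_{n}.png",np.hstack([a[:360,:400],b[:360,:400]]))
E
```

```text
(no output)
```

View pics/ov_s.png

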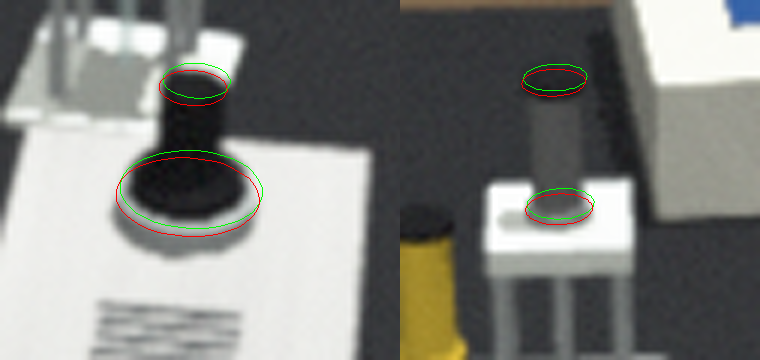

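View pics/ov_t.png

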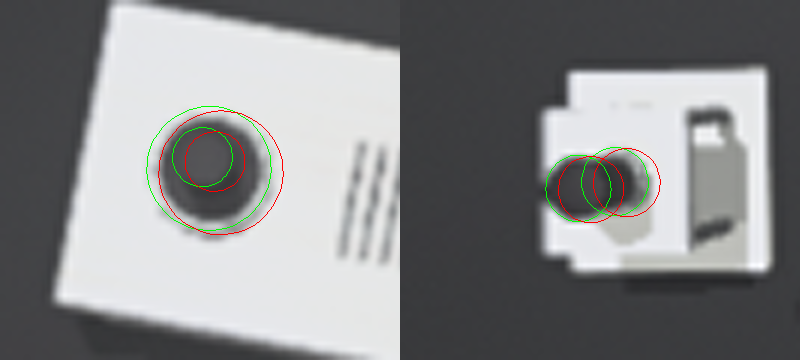

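The two cameras disagree by about 2–4 mm, so I'll calibrate them against the held objects. A first grasp tolerates that much error.

```bash
python3 - <<'E'
from bench import env,telemetry as T
import numpy as np
for n,p in(("plug",[573.5,56,105]),("plughi",[573.5,56,260]),("dish",[407,-293,30]),("dishhi",[407,-293,260]),("probe",[407,276,118]),("prhi",[407,276,330]),("port",[573.5,56,151]),("porthi",[573.5,56,260])):
    for yaw in(0,90,180,-90,45,-45,135,-135):
        q=env.inverse_kinematics(p,[180,0,yaw]); 
        print(n,yaw,None if q is None else np.round(q,0))
E
```

```text
plug 0 [ 4. 23. 99. -0. 58. 94.]
plug 90 [ 4. 23. 99. -0. 58.  4.]
plug 180 [  4.  23.  99.   0.  58. -86.]
plug -90 None
plug 45 [ 4. 23. 99. -0. 58. 49.]
plug -45 [  4.  23.  99.  -0.  58. 139.]
plug 135 [  4.  23.  99.   0.  58. -41.]
plug -135 [   4.   23.   99.    0.   58. -131.]
plughi 0 [ 4. 17. 85. -0. 78. 94.]
plughi 90 [ 4. 17. 85. -0. 78.  4.]
plughi 180 [  4.  17.  85.   0.  78. -86.]
plughi -90 None
plughi 45 [ 4. 17. 85. -0. 78. 49.]
plughi -45 [  4.  17.  85.  -0.  78. 139.]
plughi 135 [  4.  17.  85.   0.  78. -41.]
plughi -135 [   4.   17.   85.    0.   78. -131.]
dish 0 [-37.  23. 113.  -0.  44.  53.]
dish 90 [-37.  23. 113.   0.  44. -37.]
dish 180 [ -37.   23.  113.    0.   44. -127.]
dish -90 [-37.  23. 113.  -0.  44. 143.]
dish 45 [-37.  23. 113.  -0.  44.   8.]
dish -45 [-37.  23. 113.  -0.  44.  98.]
dish 135 [-37.  23. 113.   0.  44. -82.]
dish -135 None
dishhi 0 [-37.  10.  94.  -0.  76.  53.]
dishhi 90 [-37.  10.  94.   0.  76. -37.]
dishhi 180 [ -37.   10.   94.    0.   76. -127.]
dishhi -90 [-37.  10.  94.  -0.  76. 143.]
dishhi 45 [-37.  10.  94.  -0.  7
[... 549 characters left out ...]
 85. 78.]
prhi -45 None
prhi 135 [ 33.   8.  87.   0.  85. -12.]
prhi -135 [  33.    8.   87.    0.   85. -102.]
port 0 [ 4. 21. 95. -0. 64. 94.]
port 90 [ 4. 21. 95. -0. 64.  4.]
port 180 [  4.  21.  95.   0.  64. -86.]
port -90 None
port 45 [ 4. 21. 95. -0. 64. 49.]
port -45 [  4.  21.  95.  -0.  64. 139.]
port 135 [  4.  21.  95.   0.  64. -41.]
port -135 [   4.   21.   95.    0.   64. -131.]
porthi 0 [ 4. 17. 85. -0. 78. 94.]
porthi 90 [ 4. 17. 85. -0. 78.  4.]
porthi 180 [  4.  17.  85.   0.  78. -86.]
porthi -90 None
porthi 45 [ 4. 17. 85. -0. 78. 49.]
porthi -45 [  4.  17.  85.  -0.  78. 139.]
porthi 135 [  4.  17.  85.   0.  78. -41.]
porthi -135 [   4.   17.   85.    0.   78. -131.]
```

```bash
python3 - <<'E'
from bench import env,telemetry as T,grab_frame
import numpy as np,cv2
env.reach([573.5,56,240],[180,0,90])
env.move_straight([573.5,56,106],v=120,stop_force=8)
print(T.get_time_s(),T.get_position(),T.get_eef_rot(),T.get_wrist_force())
env.grasp(6); print("w",T.get_grip_width(),"F",T.get_wrist_force().round(2),T.get_time_s())
f=grab_frame("side");np.savez("side1.npz",**f)
import h; h.crop(f,240,120,350,250,4.5,"pics/s1.png")
E
```

```text
3.5333 [574.0997442   56.04979012 106.74707279] [ 1.79906632e+02 -7.72534663e-03  9.00003698e+01] [-0.09406801 -0.19966275  0.72658943]
w 23.769972976630335 F [ 0.29  0.75 -0.33] 4.5667
```

View pics/s1.png

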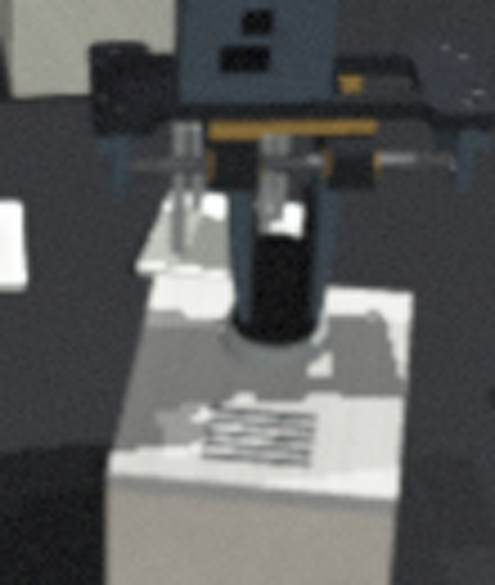

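The knob sits between the fingers (crop (280,270)). Its width reads 23.8 mm and the side force is negligible. I'll re-grip across y to centre both axes, then lift.

```bash
python3 - <<'E'
from bench import env,telemetry as T,grab_frame
import numpy as np,cv2,h
env.open_gripper()
env.reach([573.5,56,106],[180,0,180])
print(T.get_time_s(),T.get_position().round(1))
env.grasp(15); print("w",T.get_grip_width(),"F",T.get_wrist_force().round(2),T.get_time_s())
print(env.move_straight([573.5,56,125],v=60)); print(T.get_wrist_force().round(2))
env.move_straight([573.5,56,185],v=120)
print("w",T.get_grip_width(),T.get_wrist_force().round(2),T.get_position().round(2),T.get_time_s())
for n in("side","top"):
    f=grab_frame(n);np.savez(n+"2.npz",**f)
    if n=="side": h.crop(f,240,80,360,230,4,"pics/s2.png")
    else: h.crop(f,180,130,340,250,4,"pics/t2.png")
E
```

```text
7.1167 [573.5  56.  106. ]
w 23.496201541251505 F [-0.18  0.35  0.63] 8.15
False
[-0.5  -0.2  -0.65]
w 23.472044688230135 [-0.78  1.   -0.51] [572.97  55.95 184.32] 9.2667
```

View pics/s2.png

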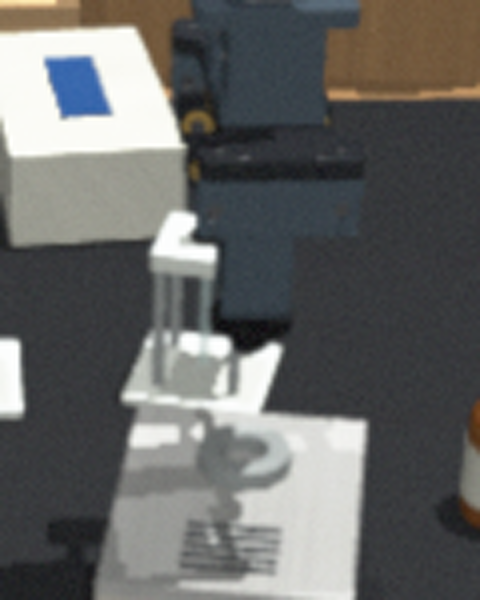

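View pics/t2.png

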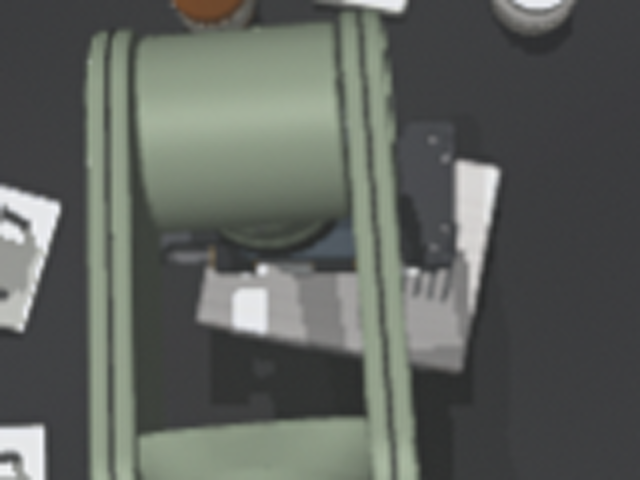

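```bash
python3 - <<'E'
from bench import env,telemetry as T,grab_frame
import numpy as np,cv2,h
env.reach([407,-294,130],[180,0,135])
print(T.get_time_s(),T.get_grip_width())
env.move_straight([407,-294,37],v=120)
r=env.move_straight([407,-294,28],v=15,stop_force=4)
print(r,T.get_position().round(1),T.get_wrist_force().round(2),T.get_time_s())
f=grab_frame("side");h.crop(f,160,270,310,400,4,"pics/s3.png");np.savez("side3.npz",**f)
E
```

```text
10.825 23.738255105781437
True [ 407.1 -294.1   30. ] [0.24 0.04 4.62] 12.25
```

View pics/s3.png

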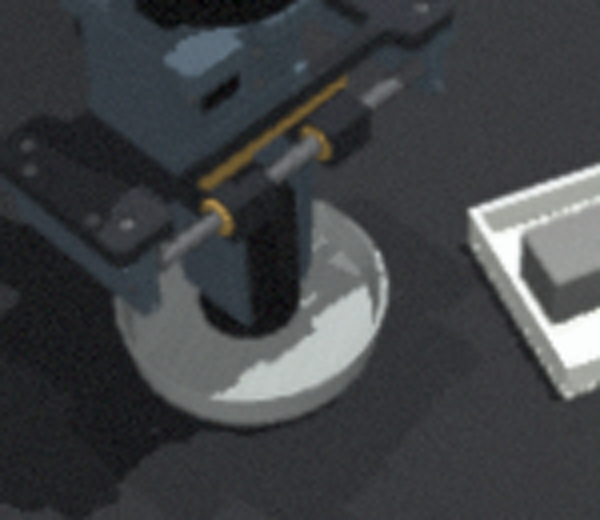

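The plug stands on the dish floor, with contact exactly at TCP z=30. I'll release, rise, and measure the open port.

```bash
python3 - <<'E'
from bench import env,telemetry as T,grab_frame
import numpy as np,cv2,h
env.open_gripper()
env.move_straight([407,-294,110],v=120)
print(T.get_time_s(),T.get_grip_width())
for n in("side","top"):
    f=grab_frame(n);np.savez(n+"4.npz",**f)
    (h.crop(f,160,160,340,400,2.4,"pics/s4.png") if n=="side" else h.crop(f,215,150,315,230,7,"pics/t4.png"))
h.crop(dict(np.load("side4.npz")),255,165,345,265,6,"pics/s4b.png")
E
```

```text
14.225 91.46212149352314
```

View pics/s4.png

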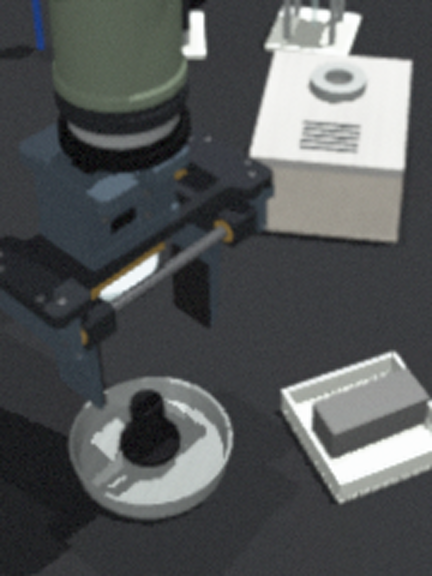

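View pics/t4.png

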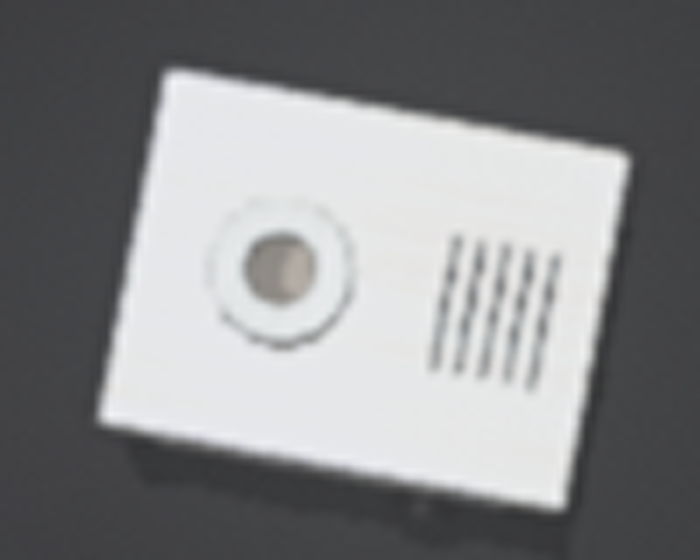

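View pics/s4b.png

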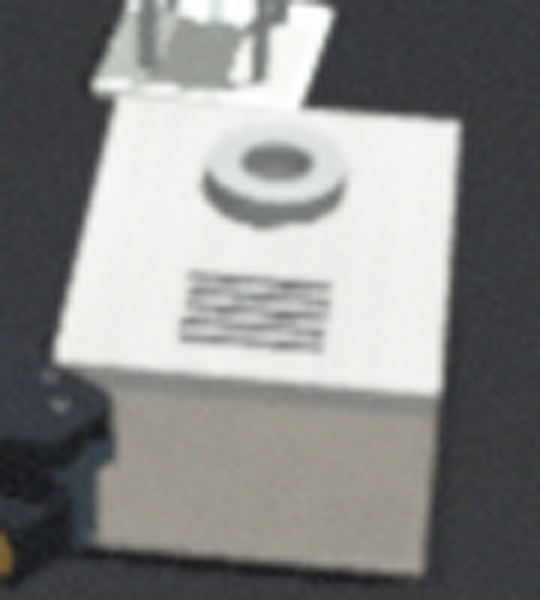

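The plug stands upright in the dish. The bore is a dark circle at top (255,188) and side (301,192). I'll fit both.

```bash
cat > port.py <<'E'
from h import *
def bore(f,c,r=7,up=8):
    x0,y0=int(c[0]-r),int(c[1]-r); g=f["frame"].astype(np.float32).mean(2)[y0:y0+2*r+1,x0:x0+2*r+1]
    G=cv2.resize(g,None,fx=up,fy=up,interpolation=cv2.INTER_CUBIC)
    th=(np.percentile(g,3)+np.percentile(g,75))/2
    m=(G<th).astype(np.uint8); n,l,st,ce=cv2.connectedComponentsWithStats(m)
    k=l[G.shape[0]//2,G.shape[1]//2]
    k=k or 1+np.argmax(st[1:,4])
    cs,_=cv2.findContours((l==k).astype(np.uint8),0,cv2.CHAIN_APPROX_NONE)
    q=max(cs,key=cv2.contourArea).reshape(-1,2)
    return (q+.5)/up-.5+[x0,y0]
if __name__=="__main__":
    for n,c in(("top4",(255,188)),("side4",(301,192))):
        f=load(n); q=bore(f,c); P=plane(f,q,92)[:,:2].astype(np.float32); e=cv2.fitEllipse(P)
        print(n,q.mean(0).round(2),"port",np.round(e[0],2),np.round(e[1],1))
E
python3 port.py
```

```text
top4 [254.36 187.78] port [574.19  58.84] [25.2 26. ]
side4 [300.72 191.58] port [573.13  56.79] [23.2 25.7]
```

```bash
python3 - <<'E'
from bench import env,telemetry as T,grab_frame
import numpy as np,cv2,h
p=[407,277]
env.move_straight([407,-294,250],v=200)
env.reach([*p,250],[180,0,180])
env.move_straight([*p,119],v=140,stop_force=8)
print(T.get_time_s(),T.get_position().round(1),T.get_wrist_force().round(2))
env.grasp(5); print("w",T.get_grip_width(),"F",T.get_wrist_force().round(2))
env.open_gripper()
env.reach([*p,119],[180,0,90])
env.grasp(25); print("w",T.get_grip_width(),"F",T.get_wrist_force().round(2),T.get_moment().round(3),T.get_time_s())
f=grab_frame("side");h.crop(f,180,80,280,200,5,"pics/s5.png");np.savez("side5.npz",**f)
E
```

```text
18.3083 [407.6 277.3 119.7] [0.32 0.57 0.01]
w 25.73739158339629 F [ 0.35  1.33 -0.15]
w 24.38177347531944 F [-1.19 -0.64  0.62] [-0.056  0.033 -0.008] 22.8333
```

View pics/s5.png

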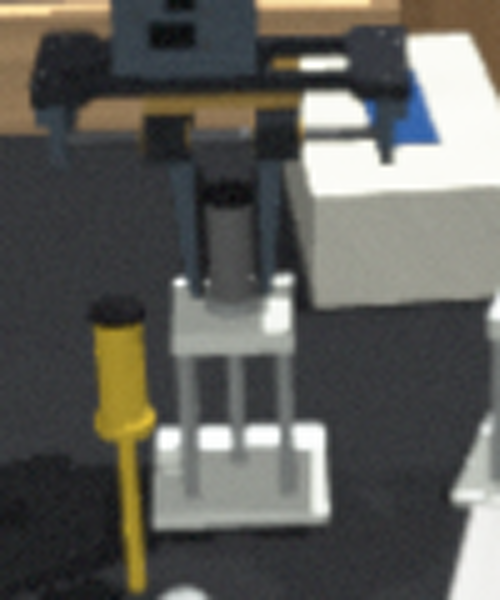

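The width reads 24.4 mm, but the grip should give 22 mm. I'll check that before lifting.

```bash
python3 - <<'E'
from bench import env,telemetry as T,grab_frame
import numpy as np,cv2,h
print(T.get_grip_width(),T.get_position().round(2),T.get_wrist_force().round(2),T.get_moment().round(3),T.get_eef_rot())
env.dwell(0.3)
for i in range(3): print(T.get_grip_width())
f=grab_frame("side");h.crop(f,205,105,250,160,13,"pics/s5b.png");np.savez("side5.npz",**f)
C=[]
E
```

```text
24.512730030672724 [407.   277.02 119.  ] [0.78 0.5  0.38] [-0.122  0.033 -0.043] [-1.79998824e+02 -8.15737757e-04  9.00017358e+01]
24.447218052613927
24.447218052613927
24.447218052613927
```

View pics/s5b.png

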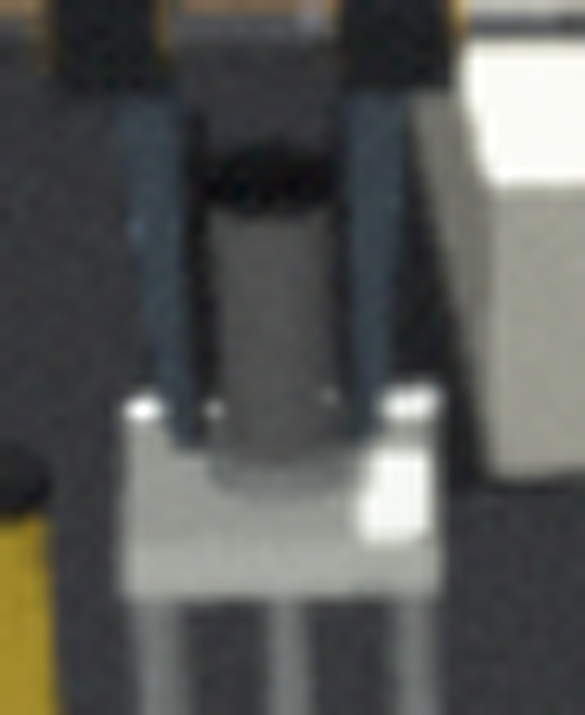

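```bash
python3 - <<'E'
from bench import env,telemetry as T,grab_frame
import numpy as np,cv2,h
from ov import overlay
env.open_gripper(); env.dwell(0.2)
f=grab_frame("side");np.savez("side6.npz",**f)
G=(0,255,0)
overlay(f,[(407,277,169,13,G),(407,277,111,14,G)],(200,105,260,165),10,"pics/s6.png")
f0=h.load("side0"); overlay(f0,[(407,277,169,13,G),(407,277,111,14,G)],(200,105,260,165),10,"pics/s6_0.png")
t=h.load("top4"); overlay(t,[(407,277,169,13,G),(407,277,111,14,G),(407,277,105,7,G)],(140,230,200,280),12,"pics/t6.png")
E
```

```text
(no output)
```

View pics/s6.png

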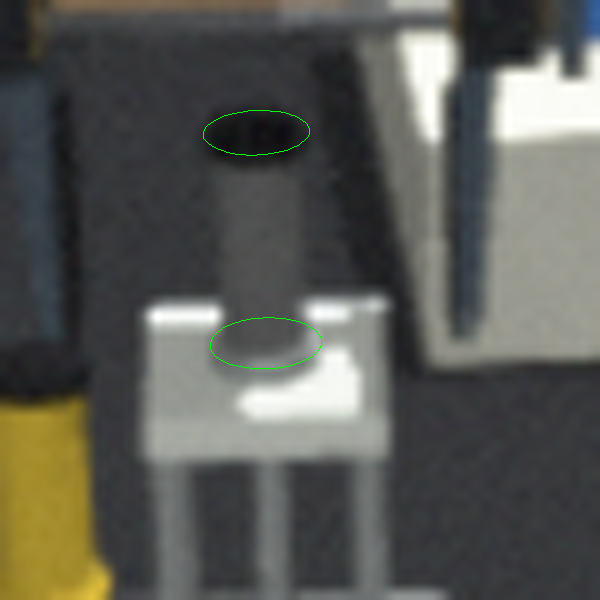

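View pics/s6_0.png

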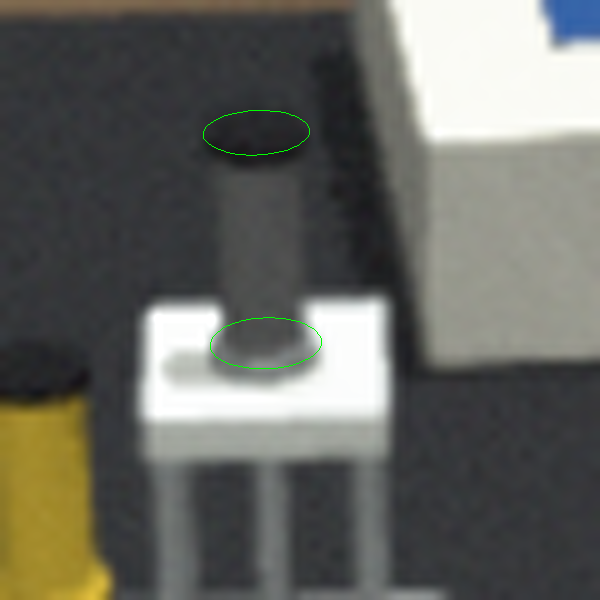

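View pics/t6.png

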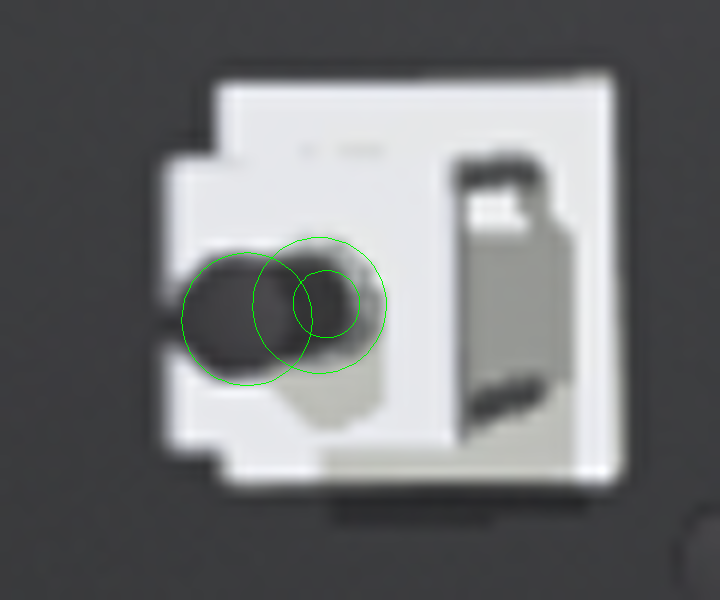

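The probe still stands upright. In the grasp image the pads touched only the 26 mm cap, with a white gap showing beside the grey grip. I'll grip lower, just above the collar, and check the width.

```bash
python3 - <<'E'
from bench import env,telemetry as T,grab_frame
import numpy as np,cv2,h
p=[407,277]
env.move_straight([*p,113],v=60,stop_force=6)
env.grasp(12); print("w",T.get_grip_width(),"F",T.get_wrist_force().round(2),T.get_moment().round(3),T.get_time_s())
f=grab_frame("side");h.crop(f,205,105,250,160,13,"pics/s7.png");np.savez("side7.npz",**f)
E
```

```text
w 24.803249352585475 F [ 0.88 -0.67  0.2 ] [-0.128  0.044  0.045] 25.85
```

View pics/s7.png

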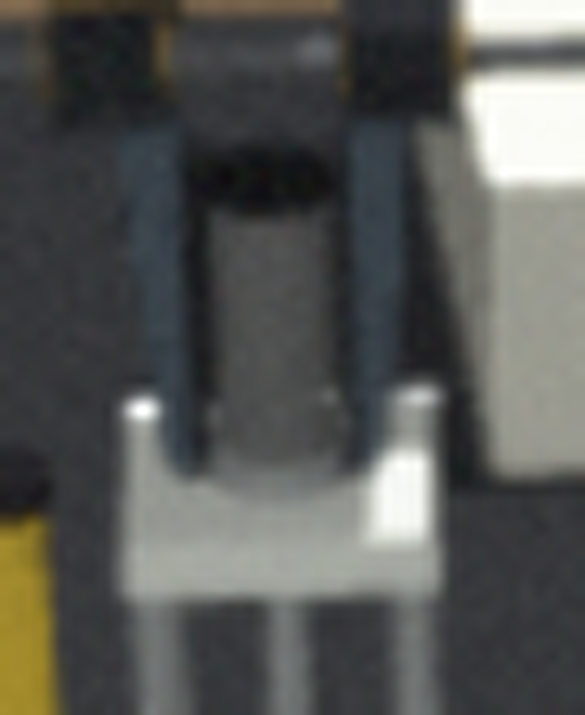

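```bash
python3 - <<'E'
from bench import env,telemetry as T,grab_frame
import numpy as np,cv2,h
env.grasp(40); print("w",T.get_grip_width(),"F",T.get_wrist_force().round(2),T.get_moment().round(3),T.get_time_s())
p=[407,277]
print(env.move_straight([*p,135],v=60,stop_force=8))
print("w",T.get_grip_width(),"F",T.get_wrist_force().round(2),T.get_moment().round(3),T.get_time_s())
f=grab_frame("side");h.crop(f,190,85,265,180,6,"pics/s8.png");np.savez("side8.npz",**f)
E
```

```text
w 23.972272627008298 F [-0.33 -0.15 -0.95] [-0.098  0.098 -0.001] 26.1167
False
w 23.916616801152678 F [-0.05  0.89 -1.01] [-0.121  0.051 -0.02 ] 26.6333
```

View pics/s8.png

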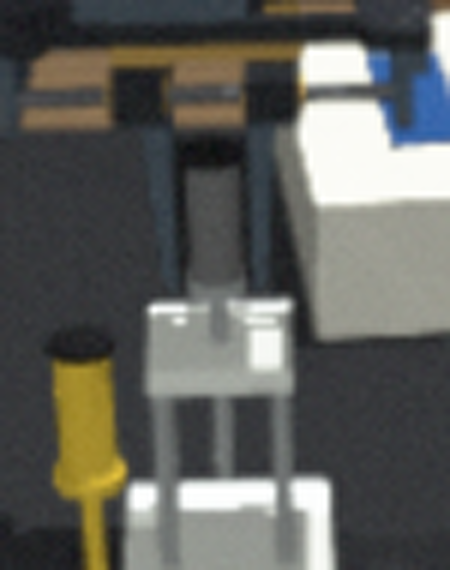

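It lifts upright and the width is stable. I'll raise it clear and check that it isn't tilted.

```bash
python3 - <<'E'
from bench import env,telemetry as T,grab_frame
import numpy as np,cv2,h
p=[407,277]
print(env.move_straight([*p,250],v=90,stop_force=8))
env.dwell(0.2)
print("w",T.get_grip_width(),"F",T.get_wrist_force().round(2),T.get_moment().round(3),T.get_position().round(1),T.get_time_s())
for n in("side","top"):
    f=grab_frame(n);np.savez(n+"9.npz",**f)
    h.crop(f,*((180,20,280,160) if n=="side" else (90,210,210,310)),5,f"pics/{n}9.png")
E
```

```text
False
w 23.84215742208817 F [ 0.23  0.49 -1.11] [-0.13   0.042 -0.002] [406.8 276.9 249.6] 28.3083
```

View pics/side9.png

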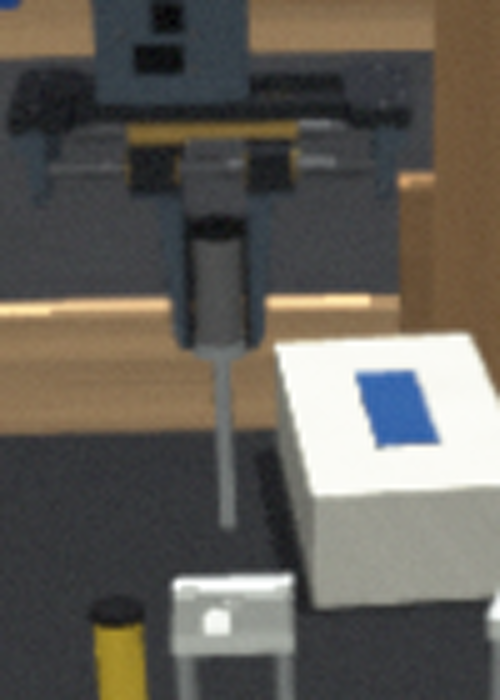

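View pics/top9.png

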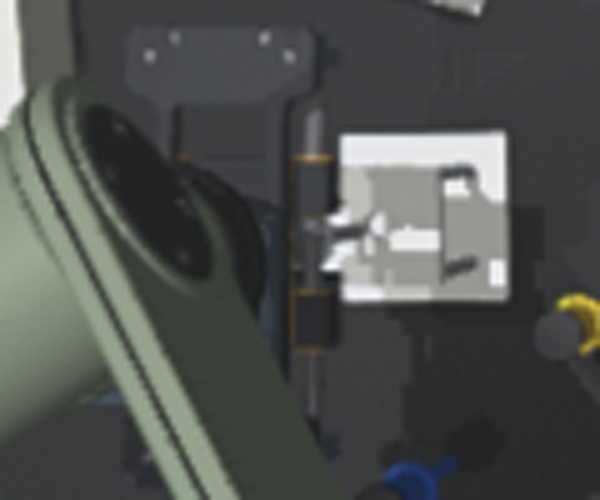

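The probe is held fully clear and near-upright, with the rod at side crop (225,440) and visible in the top crop at (355,230). I'll compare it with the arm's expected axis.

```bash
python3 - <<'E'
from h import *
for n,b in(("side9",(200,80,245,130)),("top9",(145,240,185,275))):
    f=load(n); x0,y0,x1,y1=b; s=14
    im=cv2.resize(f["frame"][y0:y1,x0:x1,::-1],None,fx=s,fy=s,interpolation=cv2.INTER_CUBIC)
    a=np.linspace(0,6.2832,40)
    for z in(150,170,196,240):
        p=proj(f,np.c_[407+4*np.cos(a),277+4*np.sin(a),0*a+z]); cv2.polylines(im,[((p-[x0,y0]+.5)*s).astype(np.int32)],True,(0,255,0),1)
    p=proj(f,[[407,277,150],[407,277,242]]);cv2.polylines(im,[((p-[x0,y0]+.5)*s).astype(np.int32)],False,(0,0,255),1)
    cv2.imwrite(f"pics/{n}ov.png",im)
E
```

```text
(no output)
```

View pics/side9ov.png

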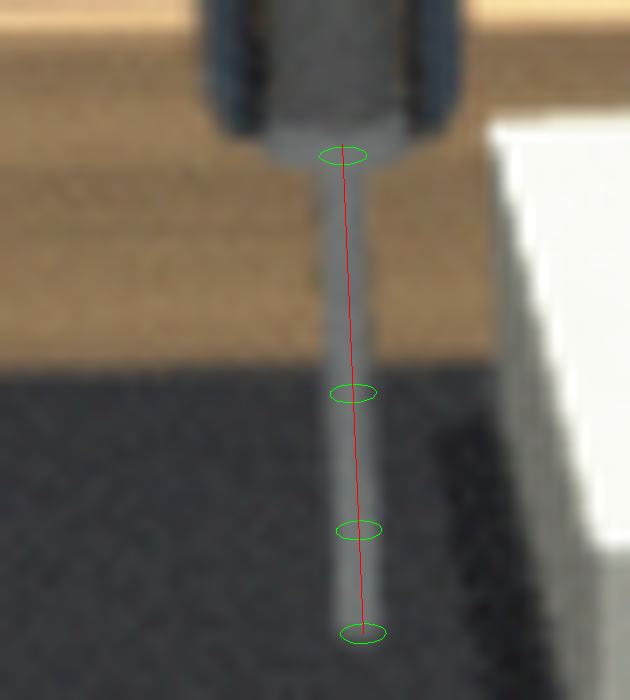

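View pics/top9ov.png

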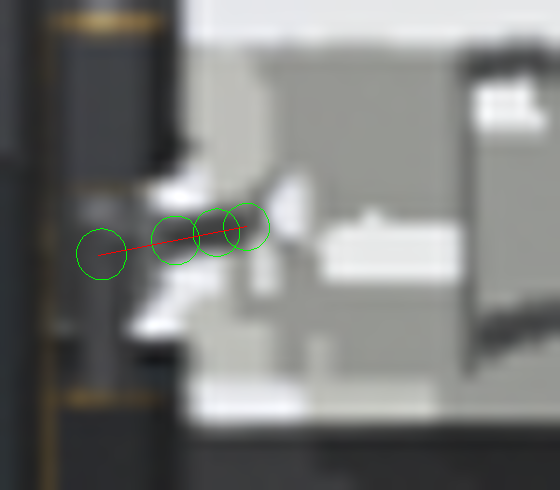

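The expected axis and the rod coincide within about 1 mm in both views. That puts the side camera bias at roughly (-0.7,-1) mm, and the corrected port is about (573.8, 57.8). Next I carry the probe over it.

```bash
cat > chk.py <<'E'
from h import *
def chk(f,X,Y,tipz,b,name,s=9,hi=92):
    x0,y0,x1,y1=b
    im=cv2.resize(f["frame"][y0:y1,x0:x1,::-1],None,fx=s,fy=s,interpolation=cv2.INTER_CUBIC)
    a=np.linspace(0,6.2832,60)
    for z,r,c in((tipz,4,(0,255,0)),(tipz+46,4,(0,255,0)),(tipz+92,14,(0,255,0)),(92,13,(0,0,255)),(92,26,(0,0,255))):
        p=proj(f,np.c_[X+r*np.cos(a),Y+r*np.sin(a),0*a+z]); cv2.polylines(im,[((p-[x0,y0]+.5)*s).astype(np.int32)],True,c,1)
    cv2.imwrite(name,im)
E
python3 - <<'E'
from bench import env,telemetry as T,grab_frame
import numpy as np; from chk import *
p=[573.8,57.8]
env.move_straight([*p,250],v=120)
env.dwell(0.3)
env.move_straight([*p,212],v=60,stop_force=8)
env.dwell(0.3)
print("w",T.get_grip_width(),"F",T.get_wrist_force().round(2),T.get_position().round(1),T.get_time_s())
f=grab_frame("side");np.savez("side10.npz",**f)
chk(f,*p,112,(270,130,335,210),"pics/s10.png",7)
E
```

```text
w 23.96123942117039 F [ 0.6  -0.15 -1.  ] [573.9  57.8 212.3] 32.2333
```

View pics/s10.png

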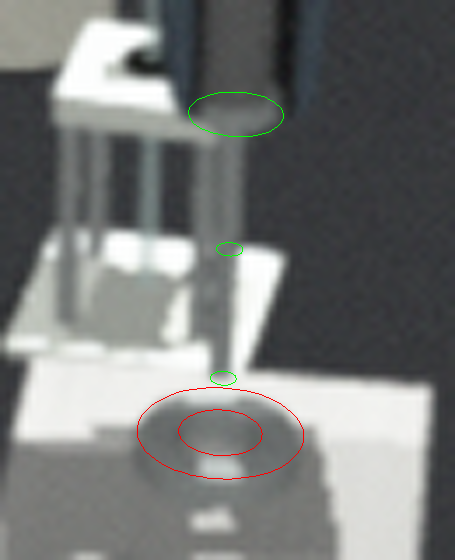

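The tip is at crop (220,376), against a prediction of (222,378). The bore centre is (218,435) against (220,432). That is under 1.5 mm off with 9 mm of radial clearance, so I'll lower it.

```bash
python3 - <<'E'
from bench import env,telemetry as T,grab_frame
import numpy as np; from chk import *
p=[573.8,57.3]
env.move_straight([*p,205],v=40,stop_force=5)
r=env.move_straight([*p,146],v=35,stop_force=5)
env.dwell(0.5)
print(r,"w",T.get_grip_width(),"F",T.get_wrist_force().round(2),T.get_moment().round(3),T.get_position().round(2),T.get_eef_rot().round(2),T.get_time_s())
f=grab_frame("side");np.savez("side11.npz",**f)
chk(f,*p,46,(265,140,340,225),"pics/s11.png",7)
crop(f,265,140,340,225,7,"pics/s11raw.png")
E
```

```text
False w 23.81667497123983 F [-0.25  0.42 -0.22] [-0.124  0.045 -0.058] [573.8   57.32 146.  ] [-180.   -0.   90.] 34.9417
```

View pics/s11.png

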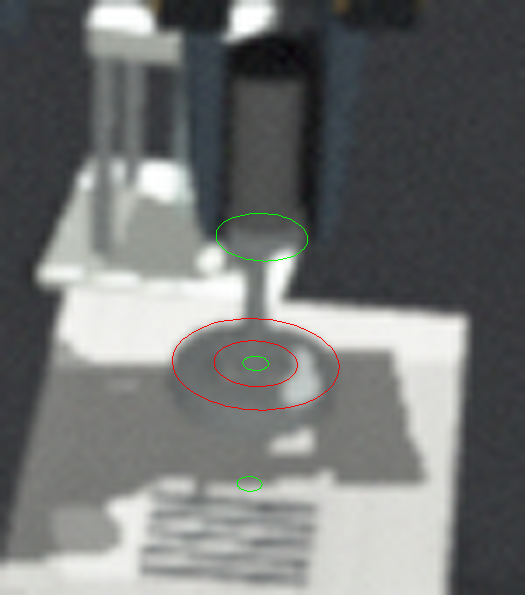

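View pics/s11raw.png

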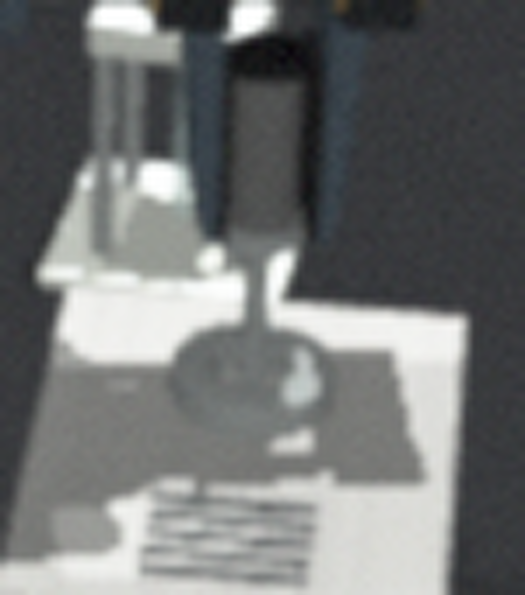

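Shadow hides the mouth, so I'll average a few frames and stretch the contrast.

```bash
python3 - <<'E'
from bench import env,telemetry as T,grab_frame
import numpy as np; from h import *
F=[grab_frame("side") for _ in range(12)]; a=np.mean([f["frame"] for f in F],0); np.save("avg.npy",a)
c=a[175:207,282:322].mean(2); c=np.clip((c-60)*255/(150-60),0,255).astype(np.uint8)
im=cv2.cvtColor(cv2.resize(c,None,fx=18,fy=18,interpolation=cv2.INTER_CUBIC),cv2.COLOR_GRAY2BGR)
q=np.load("side4.npz"); from port import bore
b=bore(dict(q),(301,192)); cv2.polylines(im,[((b-[282,175]+.5)*18).astype(np.int32)],True,(0,0,255),1)
print("bore px",b.min(0),b.max(0))
cv2.imwrite("pics/s12.png",im)
E
```

```text
bore px [294.9375 188.6875] [306.5625 194.4375]
```

View pics/s12.png

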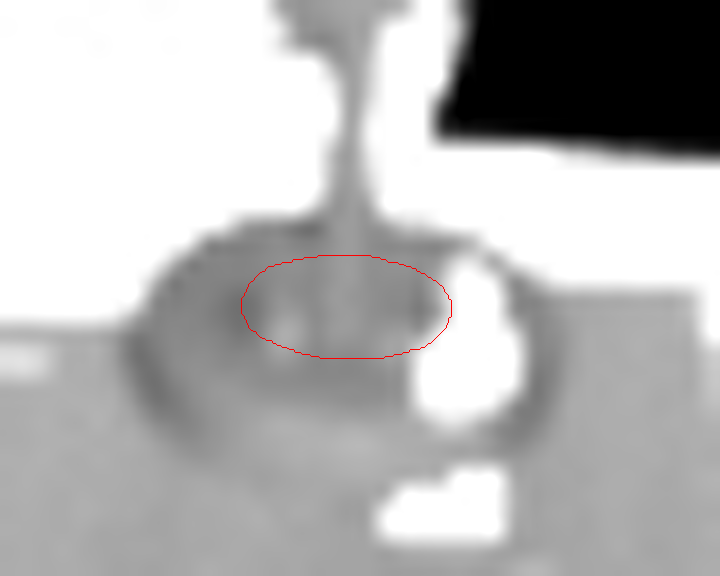

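The rod runs into the bore at crop column 348; the bore centre is at 347, so x is centred. I'll do one last check of the whole scene and stillness, then hand in.

```bash
python3 - <<'E'
from bench import env,telemetry as T,grab_frame,hand_in
import numpy as np,cv2
f=grab_frame("side"); cv2.imwrite("pics/final.png",f["frame"][:,:,::-1])
print(np.abs(T.get_dq()).max(),T.get_wrist_force().round(2),T.get_grip_width(),T.get_position().round(2),T.get_time_s())
E
```

```text
0.13676837254734303 [ 0.34  0.88 -0.84] 23.795188973818586 [573.8   57.29 145.98] 35.6417
```

View pics/final.png

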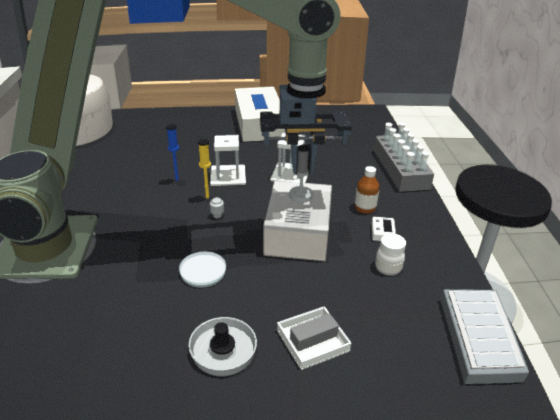

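The plug stands in the round dish (222,340) and the probe is in the port (303,180). The probe stand is empty, the other things are unmoved, and the arm is still.

```bash
python3 -c "
from bench import hand_in
hand_in()"
```

```text
the job is handed in; nothing more can be done
```

I moved the plug to the round dish, then lifted the grey probe and lowered it into the open port. I handed in while still holding it there, with the clock at about 36 s.

- **Plug:** it stands upright in the dish in the last picture.
- **Probe:** by arm position the tip is at about z = 46 mm, so about half the rod (46 mm) is below the mouth. No contact force showed on the way down.
- **Stillness:** the arm was still and the grip steady at the last reading.
- **Centring:** in x, the rod sits within about 0.5 mm of the bore's centre in the side view. In y it rests on the calibrated port position, good to about 1.5 mm, because shadow hid the mouth. The two cameras put the port 2 mm apart in y (1 mm in x); I placed it between them after checking both against the held rod.
- **Grip width:** the fingers closed to 24–26 mm instead of the grip's 22 mm, on all three tries. The pads appear to bear mainly on the 26 mm cap. I kept that hold at 40 N after checking that the probe hung upright and did not slip.

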